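# Sweep spilt nuts and key steels into their bins

### The job

Loose hexagon nuts and square key steels lie spilt on the white sorting plate. Take the scraper block from its mat and sweep all the nuts off the plate into the bin with nuts on its ledge, and all the keys into the bin with keys on its ledge, moving them only with the scraper and never touching them with the gripper. Then stand the scraper upright on its mat again, square to it and wholly on it, and leave the other things on the bench where they are.

Things in the scene. Friction and masses are not known exactly. Their poses are not given: they have to be found in the camera images.
- stand: Fixed flat white sorting plate 220 (x) x 240 (y) mm on a grey pedestal, top surface 70 mm above the bench. Origin on the bench under its centre. Its two ends at y = +-120 mm are open; rails 10 mm high, 6 mm wide run along x = +-107 mm. The nuts lie in one half, about 52 mm from the middle line x = 0 on the +x or -x side, the keys in the other half.
- bin_nuts: Fixed grey open bin for the nuts, 200 (x) x 97 (y) x 50 mm high, walls and floor 4 mm, standing at one open end of the plate (either end) with 12 mm of it tucked under the plate. Origin under the bin's centre, axes parallel to the stand's. A white ledge at its +x end (away from the robot) carries three hexagon nuts fixed on as samples.
- bin_keys: Fixed grey open bin for the key steels, same size, frame and ledge, at the other open end of the plate; three square bars are fixed on its ledge as samples.
- scraper: Loose scraper block, 220 g: wooden block with a black rubber sole, 80 (x) x 24 (y) mm and 42 mm high, with an upright wooden grip on top, 50 (x) x 20 (y) mm, from 40 to 100 mm above the sole. Origin at the centre of the sole; z up; long side along x. It starts standing on the mat.
- mat: Fixed black rubber mat on the bench, 130 (x) x 70 (y) x 4 mm, where the scraper stands. Origin at the centre of its underside.
- nut0: Loose plain steel hexagon nut, 24 mm across the flats, 13 mm high, 34 g, black bore; origin at the centre of its lower face. Starts flat on the plate.
- nut1: Loose plain steel hexagon nut, 24 mm across the flats, 13 mm high, 34 g, black bore; origin at the centre of its lower face. Starts flat on the plate.
- nut2: Loose plain steel hexagon nut, 24 mm across the flats, 13 mm high, 34 g, black bore; origin at the centre of its lower face. Starts flat on the plate.
- nut3: Loose plain steel hexagon nut, 24 mm across the flats, 13 mm high, 34 g, black bore; origin at the centre of its lower face. Starts flat on the plate.
- key0: Loose plain steel key (square bar) 10 x 36 x 10 mm, 28 g, long side along its y; origin at the centre of its lower face. Starts flat on the plate.
- key1: Loose plain steel key (square bar) 10 x 36 x 10 mm, 28 g, long side along its y; origin at the centre of its lower face. Starts flat on the plate.
- key2: Loose plain steel key (square bar) 10 x 36 x 10 mm, 28 g, long side along its y; origin at the centre of its lower face. Starts flat on the plate.
- key3: Loose plain steel key (square bar) 10 x 36 x 10 mm, 28 g, long side along its y; origin at the centre of its lower face. Starts flat on the plate.
- jar: Bystander: jar with a steel lid, diameter 64, 85 mm high, origin at its foot.
- wrench: Bystander: wrench 160 mm long lying on the bench, along its x.
- screwdriver: Bystander: screwdriver about 200 mm long lying on the bench, along its x.
- tape: Bystander: roll of paper tape lying flat, outer diameter 90, 24 mm high, origin at its foot.
- cup: Bystander: dark steel cup, diameter 72, 80 mm high, origin at its foot.
Mind the look-alikes: they are no part of the job. Of the things that look like the scraper, take the one that is farthest to the robot's right at the start.

How it is judged:
By the outcome, as a careful person would: the job done as asked, in the order asked, and still so for the second after the job is handed in, with the robot touching nothing.
It also fails if it takes over 61 s, if anything falls off the work surface, if the arm or the gripper's body presses on something with over 40 N, if the wrist force passes 120 N, or if a joint passes its speed limit or range.

### The arm

A 6-joint arm with a two-finger parallel gripper is mounted at the origin on the work surface. World frame = base frame: x ahead of the robot, y to its left, z up, the work surface at z = 0. Lengths are in m, angles in degrees, forces in N, time in s.
With the tool pointing down it reaches from about 0.4 to 0.825 m from the base axis. Payload 7 kg.
Tool frame: the origin (TCP) lies on the centre line of the jaws, within the pads' length; the fingertips stand 19 mm ahead of it and the grasp point (between the pads) is the TCP; z points along the fingers, y is the line along which they close (so a half turn about z gives the same grasp; the last joint's range is limited). The gripper opens to 88 mm and grips with 3 to 60 N. Pads are 19 mm wide; open, the fingers measure 130 mm over their backs; the gripper's body (78 mm by 193 mm) begins 47 mm behind the grasp point.
Start: joints at [16.507, 20.546, 0.682, 0, -70.136, -16.507], TCP at [0.675, -0, 0.246] pointing down, gripper open.
Joint ranges: [-176.03, 176.03], [-82.01, 121.73], [-58.28, 71.71], [-173.87, 95.51], [-174.79, -0.11], [-173.66, 173.66]. Speed limits (degrees/s): [136.94, 136.94, 172.46, 180, 180, 180].

### API

Orientations are given as [roll, pitch, yaw] about the fixed x, y, z axes, in that order (R = Rz(yaw) Ry(pitch) Rx(roll)).
In Python, from plant import ctrl gives the robot as it stands.
- The arm moves only by the tool move_arm, never from a script. Its argument "motion" is a list of rows, each a list of 3 entries, a list of its own where there are three numbers: the shift along the tool's x, y, z in mm, then the turn, a rotation vector about the tool's x, y, z in degrees, then the closure, from 0 (fully open) to 1 (shut). A call has 1 to 10 rows; each row is the pose to reach, as a shift and turn from the pose commanded when the call began, along the tool's axes at that moment; what a row does not reach only later rows make up. A row lasts 1/12 s, in which the tool goes at most 41.7 mm and 7.16 degrees, less where a joint would pass 70% of its speed; a pose out of reach is approached as far as the arm can. A call with a gripper value outside its range is refused whole. The fingers move at their own pace and stop on an object; the grip force is fixed at half the most. Time passes only in rows, so rows that repeat a pose let the fingers close. It gives the time, the measured TCP pose, the force, the opening and the grip force at its end, in the units of the state.
- ctrl.get_obs(): the state, without advancing time (a new reading comes with each control period).
- ctrl.snapshot(name): name is "scene" or "side" or "wrist"; returns a dict with "color" (384x512x3 uint8, blue, green, red), "camera_matrix" (3x3 intrinsics, pixels), "cam_to_world" (4x4, takes a point from camera to world coordinates). Camera axes: x right, y up, looking along -z (the intrinsics and any distortion apply to the point x, -y, -z); pixel columns grow to the right and rows downward; lengths in m; the calibration is good to about 2 mm. A picture is of the moment at which its call begins. There is no depth.
- ctrl.close_job(): hands the job in; it is judged then, once.
The state is a dict: "clock": time; "joint_pos": joint angles; "qvel": joint speeds; "tau": joint torques, N m; "tool_pos": TCP position; "orientation": TCP orientation; "force": force on the tool from outside, world axes, zero at the start; "moment": the same for the moment, N m; "opening": finger opening in m; "gripper_force": force on a finger pad.
Only numpy, scipy, OpenCV 4.12 (cv2) and the standard library are available. Lean on these libraries where they do the work, as an engineer would, in place of code of your own. Each camera call takes 0.05 s, during which the arm holds its last target. There are 200 camera calls.

## Working session

There is one attempt and no reset: what is moved stays moved. The work goes in short steps, Python scripts to look and compute and a tool call to move; the robot and the scene stay as the last step left them, time stands still between calls to the robot, and variables do not carry over. Pictures are saved under pics/ and viewed, at most 10 in all, crops included, and the job is handed in when it is done.

Besides the shell and the picture viewer there is one more tool, called after "Call:" as name(argument=value, ...), one argument or row to a line, values as JSON. move_arm: Moves the arm, as the interface text tells. Its arguments: {"type":"object","properties":{"motion":{"type":"array"}},"required":["motion"]}

```bash
mkdir -p pics; ls
python3 - <<'E'
from plant import ctrl
import cv2,numpy as np
o=ctrl.get_obs();print(o)
for n in("scene","side","wrist"):
    s=ctrl.snapshot(n);cv2.imwrite(f"pics/{n}0.png",s["color"]);np.savez(f"pics/{n}0.npz",**s);print(n,s["camera_matrix"].round(1).tolist(),s["cam_to_world"].round(3).tolist(),[k for k in s])
E
```

```text
pics
{'clock': 0.0, 'joint_pos': array([ 1.65064201e+01,  2.05914953e+01,  6.31609340e-01, -2.22032872e-02,
       -7.01346477e+01, -1.65070209e+01]), 'qvel': array([-0.01067603,  0.02548276,  0.06805155,  0.05556348, -0.00028617,
       -0.01214327]), 'tau': array([-8.00930356e-04, -5.82726967e+01,  2.93058443e+01,  6.99745238e+00,
        6.93249181e-03, -2.06530804e-04]), 'tool_pos': array([ 6.74523916e-01, -2.24436476e-05,  2.44598982e-01]), 'orientation': array([ 1.79903431e+02, -6.85105928e-03, -9.00081572e+01]), 'force': array([-0.4168285 ,  0.43190338, -0.64834915]), 'moment': array([-0.0203462 , -0.00302836,  0.0361438 ]), 'gripper_force': 0.0, 'opening': 0.08739564118121357}
scene [[393.3, 0.0, 250.7], [0.0, 393.3, 196.4], [0.0, 0.0, 1.0]] [[-0.812, -0.406, 0.42, 1.014], [0.584, -0.562, 0.586, 0.773], [-0.002, 0.72, 0.694, 0.975], [0.0, 0.0, 0.0, 1.0]] ['color', 'camera_matrix', 'cam_to_world']
side [[364.2, 0.0, 252.3], [0.0, 364.2, 192.5], [0.0, 0.0, 1.0]] [[0.986, 0.117, -0.118, 0.335], [-0.166, 0.625, -0.763, -0.803], [-0.016, 0.772, 0.635, 0.728], [0.0, 0.0, 0.0, 1.0]] ['color', 'camera_matrix', 'cam_to_world']
wrist [[337.4, 0.0, 259.9], [0.0, 337.4, 197.3], [0.0, 0.0, 1.0]] [[-1.0, -0.001, 0.001, 0.676], [0.0, -0.965, -0.264, -0.072], [0.002, -0.264, 0.965, 0.385], [0.0, 0.0, 0.0, 1.0]] ['color', 'camera_matrix', 'cam_to_world']
```

View pics/scene0.png

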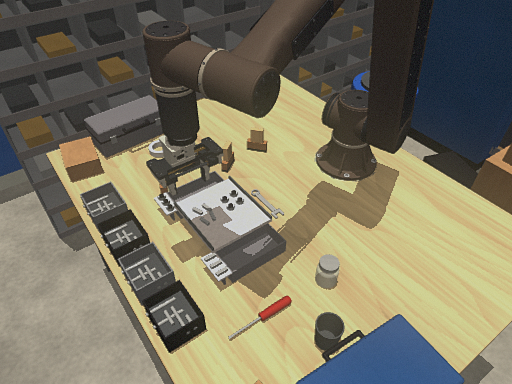

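View pics/side0.png

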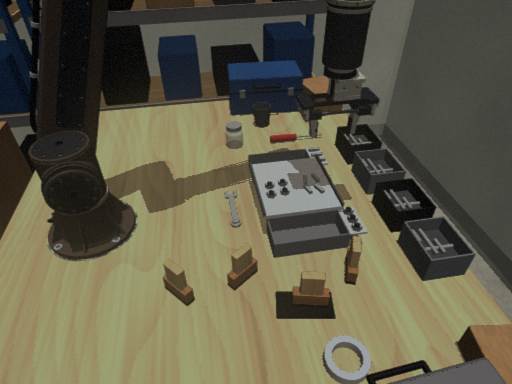

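```bash
cat > h.py <<'E'
import numpy as np,cv2
def load(n): return dict(np.load(f"pics/{n}.npz"))
def ray(s,uv):
    uv=np.atleast_2d(np.array(uv,float));K=s["camera_matrix"];T=s["cam_to_world"]
    d=np.c_[(uv[:,0]-K[0,2])/K[0,0],-(uv[:,1]-K[1,2])/K[1,1],-np.ones(len(uv))]@T[:3,:3].T
    return T[:3,3],d
def onz(s,uv,z):
    c,d=ray(s,uv);return (c+d*((z-c[2])/d[:,2])[:,None])
def tri(s1,p1,s2,p2):
    c1,d1=ray(s1,p1);c2,d2=ray(s2,p2);d1=d1[0];d2=d2[0]
    t=np.linalg.lstsq(np.c_[d1,-d2],c2-c1,rcond=None)[0];a=c1+t[0]*d1;b=c2+t[1]*d2
    return (a+b)/2,np.linalg.norm(a-b)
E
python3 - <<'E'
import cv2,numpy as np
s=cv2.imread("pics/side0.png");c=cv2.imread("pics/scene0.png");w=cv2.imread("pics/wrist0.png")
a=cv2.resize(s[140:255,240:375],(400,340),interpolation=cv2.INTER_CUBIC)
b=cv2.resize(s[235:325,260:365],(396,340),interpolation=cv2.INTER_CUBIC)
d=cv2.resize(c[165:285,145:290],(400,331)[:2],interpolation=cv2.INTER_CUBIC)[:259]
e=cv2.resize(w,(396,297))[:259]
cv2.imwrite("pics/m1.png",np.vstack([np.hstack([a,b]),np.hstack([d,e])]))
E
```

```text
(no output)
```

View pics/m1.png

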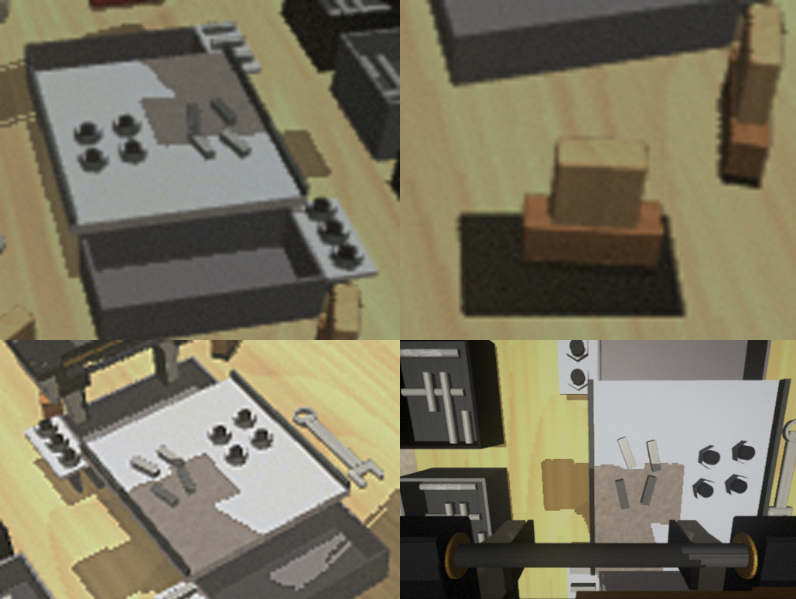

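View pics/wrist0.png

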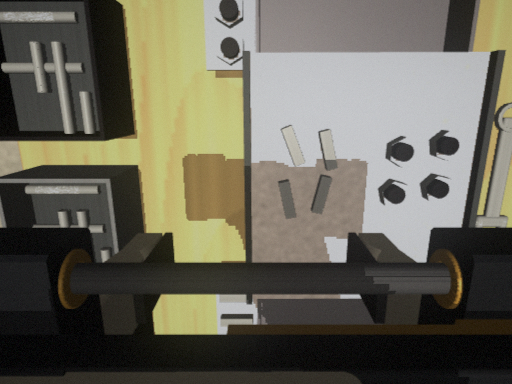

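Run:
```python
from h import *
np.set_printoptions(precision=4,suppress=True)
s=load("side0");w=load("wrist0");c=load("scene0")
print("mat",onz(s,[(276.4,291.4),(277,318.6),(335.3,318.6),(331,291.4)],.004))
print("scr sole front",onz(s,[(293.1,303.3),(328.4,305.9)],.004))
f=lambda x,y:(260+(x-400)/3.771,235+y/3.778)
print("grip top",onz(s,[f(558,140),f(650,142),f(642,168),f(555,165)],.104))
print("others y",onz(s,[(178,295),(242,280),(353,278)],0))
print("rails wrist",onz(w,[(245,52),(247,300),(503,52),(467,228)],.08))
g=lambda x,y:(240+x/2.963,140+y/2.957)
print("plate side",onz(s,[g(75,225),g(305,195),g(30,72),g(228,57)],[.07,.08,.08,.08]))
print("nuts",onz(w,[(401,151),(444,145),(393,193),(436,188)],.083))
print("nuts s",onz(s,[g(88,130),g(126,121),g(93,155),g(133,148)],.083))
print("keys",onz(w,[(282,128),(302,164),(320,131),(336,166),(280,182),(295,217),(330,177),(313,212)],.08))
```

```text
mat [[ 0.4639 -0.305   0.004 ]
 [ 0.45   -0.3744  0.004 ]
 [ 0.5757 -0.3968  0.004 ]
 [ 0.5897 -0.3276  0.004 ]]
scr sole front [[ 0.4944 -0.3431  0.004 ]
 [ 0.5711 -0.3637  0.004 ]]
grip top [[ 0.5098 -0.336   0.104 ]
 [ 0.5602 -0.3465  0.104 ]
 [ 0.5502 -0.3627  0.104 ]
 [ 0.5036 -0.3523  0.104 ]]
others y [[ 0.235  -0.2712  0.    ]
 [ 0.3894 -0.2554  0.    ]
 [ 0.6562 -0.2975  0.    ]]
rails wrist [[ 0.6878 -0.1147  0.08  ]
 [ 0.6886  0.1206  0.08  ]
 [ 0.4712 -0.1147  0.08  ]
 [ 0.476   0.0425  0.08  ]]
plate side [[ 0.4741 -0.1161  0.07  ]
 [ 0.6826 -0.1256  0.08  ]
 [ 0.4708  0.1107  0.08  ]
 [ 0.6808  0.0986  0.08  ]]
nuts [[ 0.549  -0.032   0.083 ]
 [ 0.5112 -0.0373  0.083 ]
 [ 0.5521  0.0068  0.083 ]
 [ 0.5129  0.0021  0.083 ]]
nuts s [[ 0.5095 -0.0003  0.083 ]
 [ 0.5488  0.0068  0.083 ]
 [ 0.5064 -0.0385  0.083 ]
 [ 0.5457 -0.0353  0.083 ]]
keys [[ 0.6557 -0.0521  0.08  ]
 [ 0.6369 -0.0198  0.08  ]
 [ 0.6219 -0.0494  0.08  ]
 [ 0.6057 -0.0179  0.08  ]
 [ 0.6567 -0.003   0.08  ]
 [ 0.6419  0.0312  0.08  ]
 [ 0.6107 -0.0077  0.08  ]
 [ 0.625   0.0262  0.08  ]]
```

Call:
move_arm(
  motion=[
    [[350,145,0],[0,0,-77.5],0],
    [[350,145,0],[0,0,-77.5],0],
    [[350,145,0],[0,0,-77.5],0],
    [[350,145,0],[0,0,-77.5],0],
    [[350,145,0],[0,0,-77.5],0],
    [[350,145,0],[0,0,-77.5],0],
    [[350,145,0],[0,0,-77.5],0],
    [[350,145,0],[0,0,-77.5],0],
    [[350,145,0],[0,0,-77.5],0],
    [[350,145,0],[0,0,-77.5],0],
  ],
)

```text
clock: 0.98
tool_pos: [0.5276, -0.3537, 0.2453]
orientation: [180.0, 0.1, -19.9]
force: [-0.0, 0.8, 0.6]
opening: 0.0875
gripper_force: 0.0
```

Call:
move_arm(
  motion=[
    [[0,0,0],[0,0,-7],0],
    [[0,0,0],[0,0,-7],0],
    [[0,0,0],[0,0,-7],0],
  ],
)

```text
clock: 1.23
tool_pos: [0.5298, -0.3501, 0.2453]
orientation: [-180.0, 0.0, -13.3]
force: [0.1, -0.2, 0.5]
opening: 0.0877
gripper_force: 0.0
```

Run:
```python
from plant import ctrl
import cv2,numpy as np
o=ctrl.get_obs();print(o["tool_pos"],o["orientation"])
I={}
for n in("scene","side","wrist"):
    s=ctrl.snapshot(n);np.savez(f"pics/{n}1.npz",**s);I[n]=s["color"];print(s["cam_to_world"][:3,3])
a=I["wrist"][:,50:450]
b=cv2.resize(I["scene"][165:285,145:290],(400,331),interpolation=cv2.INTER_CUBIC)
d=cv2.resize(I["side"][140:255,240:375],(400,340),interpolation=cv2.INTER_CUBIC)[:269]
cv2.imwrite("pics/m2.png",np.hstack([I["wrist"][:,112:512],np.vstack([b[:290],d])[:384*2][:384]]) if 0 else np.hstack([cv2.resize(I["wrist"][:300],(400,234))*0+cv2.resize(I["wrist"][:300],(400,234)),b[:234]]))
cv2.imwrite("pics/w1.png",cv2.resize(I["wrist"][:300],(800,469)))
```

```text
[ 0.52975014 -0.35014599  0.24527243] [-1.79991140e+02  2.51901286e-02 -1.32844178e+01]
[1.01407734 0.77341543 0.97528368]
[ 0.33466834 -0.80328009  0.727603  ]
[ 0.60037299 -0.36648838  0.38591025]
```

View pics/w1.png

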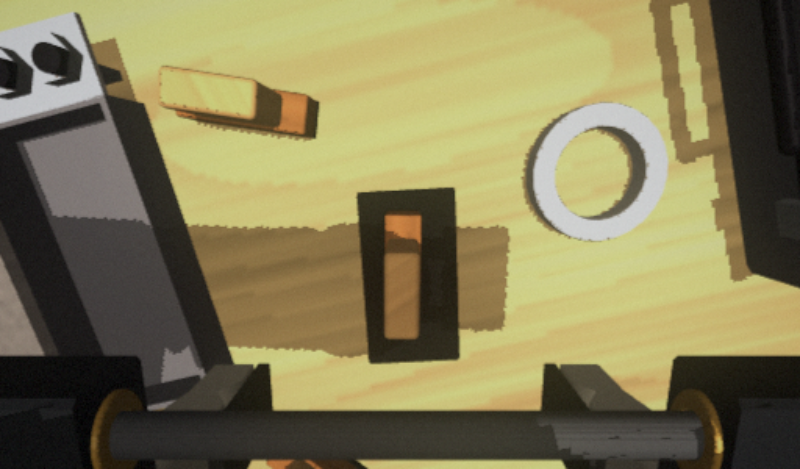

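Run:
```python
from h import *
np.set_printoptions(precision=4,suppress=True)
w=load("wrist1");s=load("side1");k=512/800
g=np.array([(385,252),(420,252),(420,340),(385,340)])*k
P=onz(w,g,.104);print("grip",P,P.mean(0),np.degrees(np.arctan2(*(P[1]-P[2]+P[0]-P[3])[[1,0]])))
P=onz(w,np.array([(358,193),(454,188),(459,358),(371,362)])*k,.004);print("mat",P,P.mean(0),np.degrees(np.arctan2(*(P[1]-P[2]+P[0]-P[3])[[1,0]])))
f=lambda x,y:(260+(x-400)/3.771,235+y/3.778)
for a,b in zip(g,[f(558,140),f(558,140)]): pass
# side grip-top corners: far-left=near robot,+y ; order to wrist: wrist 0=(far x,+y) 1=(far x,-y) 2=(near,-y) 3=(near,+y)
for i,q in enumerate([f(650,142),f(642,168),f(555,165),f(558,140)]): print(tri(w,g[i],s,q))
W=w["color"]
H=cv2.cvtColor(W,cv2.COLOR_BGR2HSV)
m=((H[...,2]<60)).astype(np.uint8)[110:235,215:305]
c=max(cv2.findContours(m,0,1)[0],key=cv2.contourArea);r=cv2.minAreaRect(c);print(r,(cv2.boxPoints(r)+[215,110])/k)
cv2.imwrite("pics/t.png",m*255)
# white plate, scene & side
for n in("scene1","side1"):
    q=load(n)["color"];cv2.imwrite(f"pics/{n}.png",q)
p=cv2.resize(s["color"][135:255,235:375],(800,600),interpolation=cv2.INTER_CUBIC);
cv2.imwrite("pics/p2.png",p)
```

```text
grip [[ 0.5583 -0.3449  0.104 ]
 [ 0.554  -0.3633  0.104 ]
 [ 0.5053 -0.3522  0.104 ]
 [ 0.5098 -0.333   0.104 ]] [ 0.5319 -0.3484  0.104 ] -13.321241680184881
mat [[ 0.5887 -0.3287  0.004 ]
 [ 0.5765 -0.3957  0.004 ]
 [ 0.4504 -0.3732  0.004 ]
 [ 0.4627 -0.3063  0.004 ]] [ 0.5196 -0.351   0.004 ] -10.107679652556056
(array([ 0.5593, -0.3457,  0.1041]), np.float64(0.0023493341854730855))
(array([ 0.5522, -0.3623,  0.1017]), np.float64(0.0034196628109759266))
(array([ 0.5043, -0.3518,  0.1026]), np.float64(0.0011829061309343435))
(array([ 0.5099, -0.3334,  0.1018]), np.float64(0.0019544893318103156))
((46.89253234863281, 65.74320983886719), (108.59123992919922, 61.263916015625), 87.27368927001953) [[357.3635 192.1345]
 [452.9801 187.5813]
 [461.0506 357.0631]
 [365.4341 361.6162]]
```

View pics/p2.png

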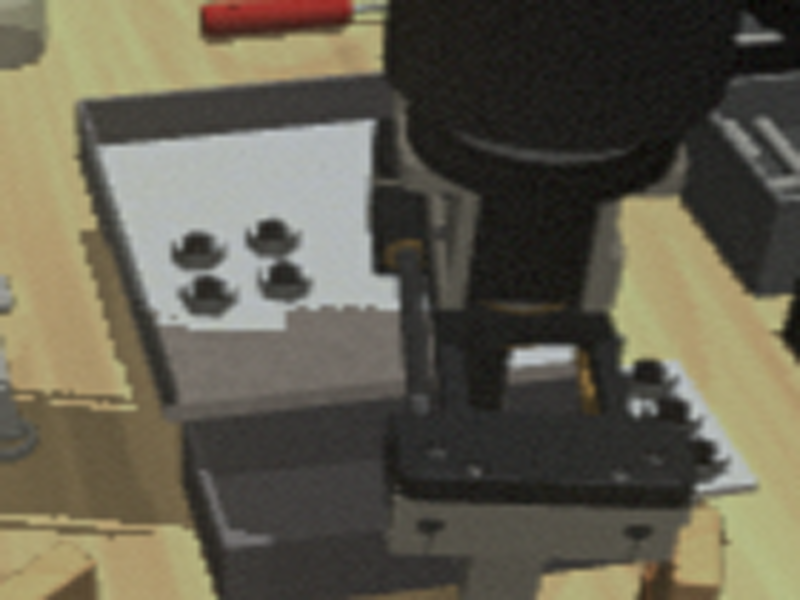

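Call:
move_arm(
  motion=[
    [[2,-2,40],[0,0,0],0],
    [[2,-2,80],[0,0,0],0],
    [[2,-2,120],[0,0,0],0],
    [[2,-2,150],[0,0,0],0],
    [[2,-2,163],[0,0,0],0],
    [[2,-2,163],[0,0,0],0],
    [[2,-2,163],[0,0,0],0.5],
    [[2,-2,163],[0,0,0],0.9],
    [[2,-2,163],[0,0,0],0.9],
    [[2,-2,163],[0,0,0],0.9],
  ],
)

```text
clock: 2.22
tool_pos: [0.5334, -0.3487, 0.0844]
orientation: [180.0, -0.2, -13.0]
force: [-0.6, -0.3, 0.5]
opening: 0.0666
gripper_force: 0.0
```

Call:
move_arm(
  motion=[
    [[0,0,0],[0,0,0],0.9],
    [[0,0,0],[0,0,0],0.9],
    [[0,0,0],[0,0,0],0.9],
  ],
)

```text
clock: 2.47
tool_pos: [0.5325, -0.3486, 0.0831]
orientation: [180.0, -0.0, -13.0]
force: [-0.3, -1.0, 0.3]
opening: 0.0464
gripper_force: 0.0
```

Call:
move_arm(
  motion=[
    [[0,0,0],[0,0,0],1],
    [[0,0,0],[0,0,0],1],
    [[0,0,0],[0,0,0],1],
    [[0,0,0],[0,0,0],1],
    [[0,0,0],[0,0,0],1],
    [[0,0,0],[0,0,0],1],
    [[0,0,0],[0,0,0],1],
  ],
)

```text
clock: 3.05
tool_pos: [0.5323, -0.3485, 0.0825]
orientation: [-180.0, 0.0, -13.0]
force: [0.6, -0.0, -0.6]
opening: 0.0199
gripper_force: 30.0
```

Call:
move_arm(
  motion=[
    [[0,0,-20],[0,0,0],1],
    [[0,0,-60],[0,0,0],1],
    [[0,0,-100],[0,0,0],1],
    [[-5,-20,-135],[0,0,-2],1],
    [[-15,-60,-140],[0,0,-5],1],
    [[-23,-98,-140],[0,0,-8],1],
    [[-32,-137,-140],[0,0,-11],1],
    [[-41,-176,-140],[0,0,-13],1],
    [[-50,-215,-140],[0,0,-13],1],
    [[-59,-254,-140],[0,0,-13],1],
  ],
)

```text
clock: 3.88
tool_pos: [0.5313, -0.086, 0.2223]
orientation: [-180.0, 0.0, -0.0]
force: [0.5, 0.7, -3.1]
opening: 0.02
gripper_force: 30.0
```

Call:
move_arm(
  motion=[
    [[0,-40,0],[0,0,0],1],
    [[0,-80,0],[0,0,0],1],
    [[0,-115,0],[0,0,0],1],
    [[0,-140,0],[0,0,0],1],
    [[0,-143,0],[0,0,0],1],
    [[0,-143,0],[0,0,0],1],
  ],
)

```text
clock: 4.38
tool_pos: [0.5318, 0.0568, 0.2221]
orientation: [180.0, 0.1, 0.1]
force: [-0.4, 0.2, -2.8]
opening: 0.02
gripper_force: 30.0
```

Call:
move_arm(
  motion=[
    [[-2,0,30],[0,0,0],1],
    [[-2,0,55],[0,0,0],1],
    [[-2,0,67],[0,0,0],1],
    [[-2,0,71],[0,0,0],1],
    [[-2,0,71],[0,0,0],1],
    [[-2,0,71],[0,0,0],1],
    [[-2,0,71],[0,0,0],1],
  ],
)

```text
clock: 4.97
tool_pos: [0.531, 0.0551, 0.1527]
orientation: [-180.0, -0.1, -0.0]
force: [0.4, 0.4, -3.1]
opening: 0.0196
gripper_force: 30.0
```

Run:
```python
from plant import ctrl
import cv2,numpy as np
I={}
for n in("scene","side","wrist"):
    s=ctrl.snapshot(n);np.savez(f"pics/{n}2.npz",**s);I[n]=s["color"]
a=cv2.resize(I["side"][135:255,235:375],(400,343),interpolation=cv2.INTER_CUBIC)
b=cv2.resize(I["scene"][165:285,145:290],(400,331),interpolation=cv2.INTER_CUBIC)
c=cv2.resize(I["wrist"],(340,255));b=cv2.copyMakeBorder(b,0,12,0,0,0)
cv2.imwrite("pics/m3.png",np.vstack([np.hstack([a,b]),cv2.copyMakeBorder(c,0,0,0,460,0)]))
```

```text
(no output)
```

View pics/m3.png

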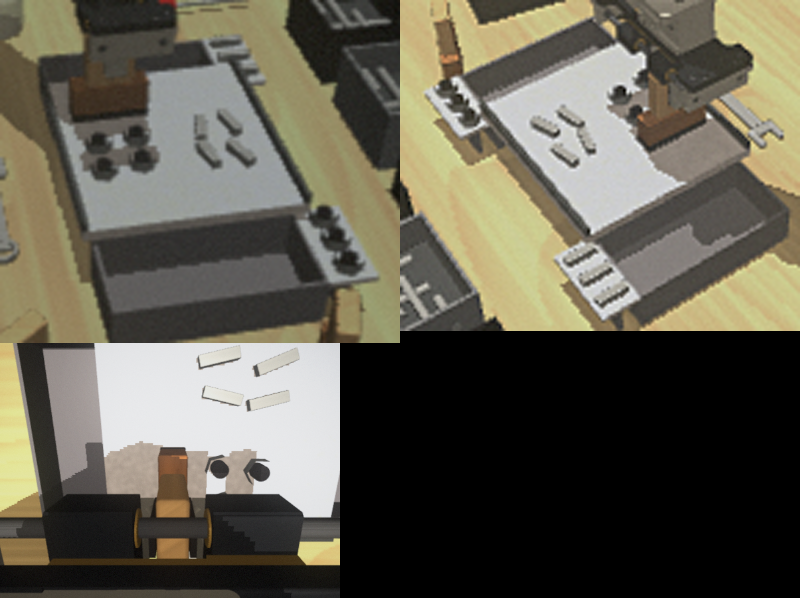

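Call:
move_arm(
  motion=[
    [[0,5,2],[0,0,0],1],
    [[0,13,2],[0,0,0],1],
    [[0,23,2],[0,0,0],1],
    [[0,35,2],[0,0,0],1],
    [[0,47,2],[0,0,0],1],
    [[0,59,2],[0,0,0],1],
    [[0,71,2],[0,0,0],1],
    [[0,83,2],[0,0,0],1],
    [[0,93,2],[0,0,0],1],
    [[0,102,2],[0,0,0],1],
  ],
)

```text
clock: 5.95
tool_pos: [0.5302, -0.0481, 0.1496]
orientation: [-180.0, -0.0, -0.1]
force: [0.2, 0.7, -2.8]
opening: 0.0199
gripper_force: 30.0
```

Call:
move_arm(
  motion=[
    [[0,9,0],[0,0,0],1],
    [[0,18,0],[0,0,0],1],
    [[0,27,0],[0,0,0],1],
    [[0,36,0],[0,0,0],1],
    [[0,45,0],[0,0,0],1],
    [[0,54,0],[0,0,0],1],
    [[0,63,0],[0,0,0],1],
    [[0,72,0],[0,0,0],1],
    [[0,81,0],[0,0,0],1],
    [[0,90,0],[0,0,0],1],
  ],
)

```text
clock: 6.78
tool_pos: [0.5301, -0.1377, 0.1495]
orientation: [180.0, 0.0, -0.0]
force: [-0.6, -0.0, -2.3]
opening: 0.0197
gripper_force: 30.0
```

Call:
move_arm(
  motion=[
    [[0,6,0],[0,0,0],1],
    [[0,9,0],[0,0,0],1],
    [[0,9,0],[0,0,0],1],
    [[0,9,0],[0,0,0],1],
    [[0,9,0],[0,0,0],1],
  ],
)

```text
clock: 7.2
tool_pos: [0.5301, -0.1455, 0.1496]
orientation: [-180.0, -0.0, -0.0]
force: [0.2, 0.1, -1.7]
opening: 0.02
gripper_force: 30.0
```

```bash
cat > look.py <<'E'
from plant import ctrl
import cv2,numpy as np,sys
I={}
for n in("scene","side"):
    s=ctrl.snapshot(n);np.savez(f"pics/{n}{sys.argv[1]}.npz",**s);I[n]=s["color"]
a=cv2.resize(I["side"][135:255,235:375],(400,343),interpolation=cv2.INTER_CUBIC)
b=cv2.resize(I["scene"][165:290,145:290],(400,343),interpolation=cv2.INTER_CUBIC)
cv2.imwrite(f"pics/look{sys.argv[1]}.png",np.hstack([a,b]))
E
python3 look.py 3
```

```text
(no output)
```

View pics/look3.png

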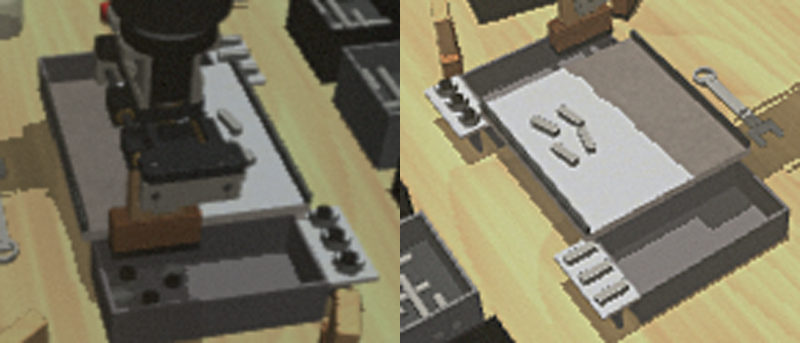

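Call:
move_arm(
  motion=[
    [[0,0,-25],[0,0,0],1],
    [[0,0,-50],[0,0,0],1],
    [[30,-10,-60],[0,0,0],1],
    [[65,-30,-60],[0,0,0],1],
    [[95,-48,-60],[0,0,0],1],
    [[102,-53,-55],[0,0,0],1],
    [[102,-53,-35],[0,0,0],1],
    [[102,-53,-15],[0,0,0],1],
    [[102,-53,-3],[0,0,0],1],
    [[102,-53,0],[0,0,0],1],
  ],
)

```text
clock: 8.13
tool_pos: [0.6313, -0.0924, 0.148]
orientation: [180.0, 0.2, 0.0]
force: [-6.9, 4.5, 13.2]
opening: 0.0202
gripper_force: 30.0
```

Run:
```python
from plant import ctrl
from h import *
s=ctrl.snapshot("side");I=s["color"];cv2.imwrite("pics/s4.png",I)
g=cv2.cvtColor(I,cv2.COLOR_BGR2GRAY)[215:245,268:345]
for r in g[::1]: print("".join(" .:-=+*#%@"[::-1][min(9,v//10)] for v in r))
```

```text
.............:::--=====+==+==+==+=+++====+=++=++++==++++***-     
      .   ........:-:--==============+===+==+++==++=+=++=++++++=++++++*+.    
.  ..... ..:----===========+=======+====++=++++=+===+++=++++=+++=++++***=    
..:::---============+==+===+======+=====+===+==++===+=++===++=++==++*+**+.   
=================+==+==+=+========+==+++=+++++=+=+=+++===+++++=+++++*****-   
-=======================+====++==+=======+=++++=++=+=++++++==++=++=+*****+   
 :=======+======+===+========+===++=+===+=+==++=+=+==+==++==++++=++***+***-  
 :============+=======+===+======++=+==+++==+=++++=+=++++++=+=+====+*+****+. 
. ===============================++==+===+=+==+=++===++===========-+**+*++*- 
: -========================+====+=====++===+=+========-=-=======-  .+**+***+.
- :==============+=======++=+==++===+===+===-====--=====-=====-=:   =*****++=
=..=====================+================-======-=======-======:     ++*+***+
+: -====================-.   ::--------==========------: .-===:      =*******
+: :=====+++++=========-.            .-===--=---:          -=-=:     .+***++*
+- :=====+***++-----
[... 527 characters left out ...]
++=        ::.   :-:.-==---=--:         -======-------:.:     .:::--========
:++=:            =+++==-:   :            -==---::::.    .:::-==========++===+
.++=:        .. :+*+**=..                 :..    .:::--=======+=+==+=========
 =++-      .::. :+*+**- .                 .:::-=--=========================+=
 -++=: ::..:--.:-****+- :         .:::---======+=============================
 :+++: :------.-==+=--.    .:::--======+=+++============+=====+============+=
  +++- .--: :.      .::::-===========+============+=============+======+=====
  =++=.      ..::---====================================+=========+=+=====+==
  :++=:::-----===================+======+=================+===+==============
```

Call:
move_arm(
  motion=[
    [[0,-4,-2],[0,0,0],1],
    [[0,-12,-2],[0,0,0],1],
    [[0,-22,-2],[0,0,0],1],
    [[0,-32,-2],[0,0,0],1],
    [[0,-42,-2],[0,0,0],1],
    [[0,-52,-2],[0,0,0],1],
    [[0,-62,-2],[0,0,0],1],
    [[0,-72,-2],[0,0,0],1],
    [[0,-82,-2],[0,0,0],1],
    [[0,-92,-2],[0,0,0],1],
  ],
)

```text
clock: 9.02
tool_pos: [0.6322, 0.0003, 0.1516]
orientation: [-180.0, -0.0, -0.0]
force: [0.0, -1.2, -2.3]
opening: 0.0198
gripper_force: 30.0
```

Call:
move_arm(
  motion=[
    [[0,-10,0],[0,0,0],1],
    [[0,-20,0],[0,0,0],1],
    [[0,-30,0],[0,0,0],1],
    [[0,-40,0],[0,0,0],1],
    [[0,-50,0],[0,0,0],1],
    [[0,-60,0],[0,0,0],1],
    [[0,-69,0],[0,0,0],1],
    [[0,-78,0],[0,0,0],1],
    [[0,-87,0],[0,0,0],1],
    [[0,-96,0],[0,0,0],1],
  ],
)

```text
clock: 9.85
tool_pos: [0.6321, 0.0961, 0.1515]
orientation: [180.0, 0.0, -0.0]
force: [-0.9, 0.1, -2.7]
opening: 0.0199
gripper_force: 30.0
```

Call:
move_arm(
  motion=[
    [[0,-9,0],[0,0,0],1],
    [[0,-18,0],[0,0,0],1],
    [[0,-27,0],[0,0,0],1],
    [[0,-36,0],[0,0,0],1],
    [[0,-45,0],[0,0,0],1],
    [[0,-52,0],[0,0,0],1],
    [[0,-55,0],[0,0,0],1],
    [[0,-55,0],[0,0,0],1],
    [[0,-55,0],[0,0,0],1],
  ],
)

```text
clock: 10.6
tool_pos: [0.6321, 0.1502, 0.1515]
orientation: [180.0, 0.0, -0.0]
force: [-0.4, -0.4, -2.2]
opening: 0.02
gripper_force: 30.0
```

Call:
move_arm(
  motion=[
    [[0,0,-35],[0,0,0],1],
    [[0,0,-70],[0,0,0],1],
    [[-18,35,-100],[0,0,0],1],
    [[-36,70,-100],[0,0,0],1],
    [[-54,105,-100],[0,0,0],1],
    [[-72,140,-100],[0,0,0],1],
    [[-90,175,-100],[0,0,0],1],
    [[-108,210,-100],[0,0,0],1],
    [[-126,245,-100],[0,0,0],1],
    [[-144,275,-100],[0,0,0],1],
  ],
)

```text
clock: 11.43
tool_pos: [0.4865, -0.1269, 0.2519]
orientation: [180.0, -0.0, -0.1]
force: [-0.0, -0.3, -3.1]
opening: 0.0199
gripper_force: 30.0
```

Call:
move_arm(
  motion=[
    [[-10,20,0],[0,0,0],1],
    [[-18,40,0],[0,0,0],1],
    [[-18,40,0],[0,0,0],1],
    [[-18,40,0],[0,0,0],1],
  ],
)

```text
clock: 11.77
tool_pos: [0.4693, -0.166, 0.2519]
orientation: [-180.0, -0.0, -0.2]
force: [-0.2, -0.5, -3.0]
opening: 0.0198
gripper_force: 30.0
```

Run:
```python
from plant import ctrl
from h import *
I={}
for n in("scene","side","wrist"):
    s=ctrl.snapshot(n);np.savez(f"pics/{n}5.npz",**s);I[n]=s["color"]
a=cv2.resize(I["side"][135:255,235:375],(400,343),interpolation=cv2.INTER_CUBIC)
b=cv2.resize(I["scene"][165:290,145:290],(400,343),interpolation=cv2.INTER_CUBIC)
c=cv2.resize(I["wrist"],(342,257))
cv2.imwrite("pics/m5.png",np.vstack([np.hstack([a,b]),cv2.copyMakeBorder(c,0,0,0,458,0)]))
```

```text
(no output)
```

View pics/m5.png

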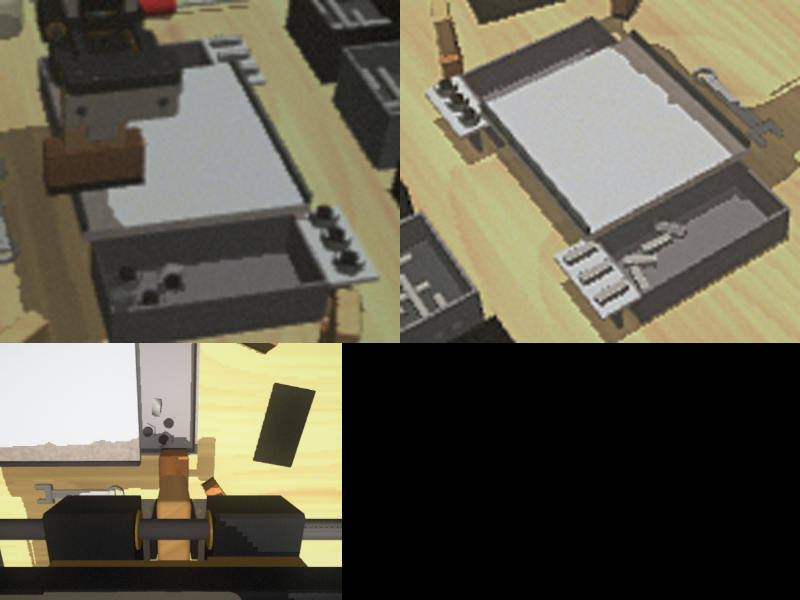

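Run:
```python
from h import *
np.set_printoptions(precision=4,suppress=True)
for n,(r0,r1,c0,c1) in dict(wrist5=(45,200,365,490),wrist1=(110,235,215,305)).items():
    w=load(n);g=w["color"].max(2)[r0:r1,c0:c1]
    m=cv2.morphologyEx((g<65).astype(np.uint8),cv2.MORPH_OPEN,np.ones((3,3)))
    c=max(cv2.findContours(m,0,1)[0],key=cv2.contourArea)
    h=cv2.convexHull(c).reshape(-1,2)+[c0,r0]
    P=onz(w,h,.004)[:,:2]
    r=cv2.minAreaRect((P*1000).astype(np.float32));print(n,r)
    q=cv2.approxPolyDP(h.astype(np.int32),5,True).reshape(-1,2);Q=onz(w,q,.004)[:,:2];print(Q.tolist())
    for i in range(len(Q)):
        e=Q[(i+1)%len(Q)]-Q[i];print(np.linalg.norm(e).round(4),np.degrees(np.arctan2(e[1],e[0])).round(2))
```

```text
wrist5 ((521.793212890625, -352.9237060546875), (63.2955322265625, 123.12393951416016), 79.76046752929688)
[[0.573165605125195, -0.39377679024257506], [0.4638594157635261, -0.3741120363169219], [0.4627081731093379, -0.344980930676562], [0.5022413252897026, -0.32205417069824727], [0.5461231487501701, -0.32515875073591055], [0.5742640957517041, -0.3393797048515529], [0.582374565124747, -0.3534690639593575]]
0.1111 169.8
0.0292 92.26
0.0457 30.11
0.044 -4.05
0.0315 -26.81
0.0163 -60.07
0.0413 -102.87
wrist1 ((520.2454223632812, -350.27703857421875), (68.91915130615234, 127.99977111816406), 79.75616455078125)
[[0.5762184135430082, -0.3938591034548977], [0.4523102824281535, -0.3714104310046257], [0.4637176968628236, -0.3060112601081305], [0.5871889819796869, -0.3282108717372819]]
0.1259 169.73
0.0664 80.11
0.1255 -10.19
0.0666 -99.49
```

Call:
move_arm(
  motion=[
    [[10,36,0],[0,0,3],1],
    [[20,73,0],[0,0,6],1],
    [[31,110,0],[0,0,8],1],
    [[42,148,0],[0,0,10],1],
    [[51,180,0],[0,0,10],1],
    [[51,185,20],[0,0,10],1],
    [[51,185,60],[0,0,10],1],
    [[51,185,100],[0,0,10],1],
    [[51,185,140],[0,0,10],1],
    [[51,185,158],[0,0,10],1],
  ],
)

```text
clock: 12.75
tool_pos: [0.5188, -0.3478, 0.0878]
orientation: [-179.9, 0.4, -10.0]
force: [-1.2, 0.8, -3.6]
opening: 0.0197
gripper_force: 30.0
```

Call:
move_arm(
  motion=[
    [[0,0,3],[0,0,0],1],
    [[0,0,6],[0,0,0],1],
    [[0,0,8],[0,0,0],1],
    [[0,0,8],[0,0,0],1],
    [[0,0,8],[0,0,0],1],
    [[0,0,8],[0,0,0],1],
  ],
)

```text
clock: 13.25
tool_pos: [0.5219, -0.35, 0.0872]
orientation: [180.0, -0.2, -10.0]
force: [0.0, -0.5, -2.2]
opening: 0.0202
gripper_force: 30.0
```

Call:
move_arm(
  motion=[
    [[0,0,1],[0,0,0],1],
    [[0,0,2],[0,0,0],1],
    [[0,0,3],[0,0,0],1],
    [[0,0,4],[0,0,0],1],
    [[0,0,4],[0,0,0],1],
    [[0,0,4],[0,0,0],1],
  ],
)

```text
clock: 13.75
tool_pos: [0.5212, -0.3498, 0.0821]
orientation: [180.0, -0.0, -10.0]
force: [-0.9, 1.4, 3.6]
opening: 0.0196
gripper_force: 30.0
```

Contact on the mat (upward force about 6 N from the free-hanging value). Release and rise.

Call:
move_arm(
  motion=[
    [[0,0,0],[0,0,0],0.5],
    [[0,0,0],[0,0,0],0.5],
    [[0,0,0],[0,0,0],0.5],
    [[0,0,0],[0,0,0],0.5],
    [[0,0,0],[0,0,0],0.5],
    [[0,0,0],[0,0,0],0.5],
    [[0,0,-15],[0,0,0],0.5],
    [[0,0,-40],[0,0,0],0.5],
    [[0,0,-80],[0,0,0],0.5],
    [[0,0,-120],[0,0,0],0.5],
  ],
)

```text
clock: 14.58
tool_pos: [0.5201, -0.3495, 0.2018]
orientation: [-180.0, 0.2, -10.0]
force: [2.0, -0.4, 0.2]
opening: 0.0436
gripper_force: 0.0
```

Call:
move_arm(
  motion=[
    [[0,0,-40],[0,0,0],0.5],
    [[0,0,-40],[0,0,0],0.5],
    [[0,0,-40],[0,0,0],0.5],
    [[0,0,-40],[0,0,0],0.5],
  ],
)

```text
clock: 14.92
tool_pos: [0.5208, -0.3495, 0.2417]
orientation: [-180.0, -0.0, -10.0]
force: [0.6, 0.3, -1.1]
opening: 0.0439
gripper_force: 0.0
```

Run:
```python
from plant import ctrl
from h import *
I={}
for n in("side","wrist"):
    s=ctrl.snapshot(n);np.savez(f"pics/{n}6.npz",**s);I[n]=s["color"]
cv2.imwrite("pics/m6.png",cv2.resize(I["wrist"][:300],(800,469)))
print(ctrl.get_obs()["opening"])
```

```text
0.043897468539506164
```

View pics/m6.png

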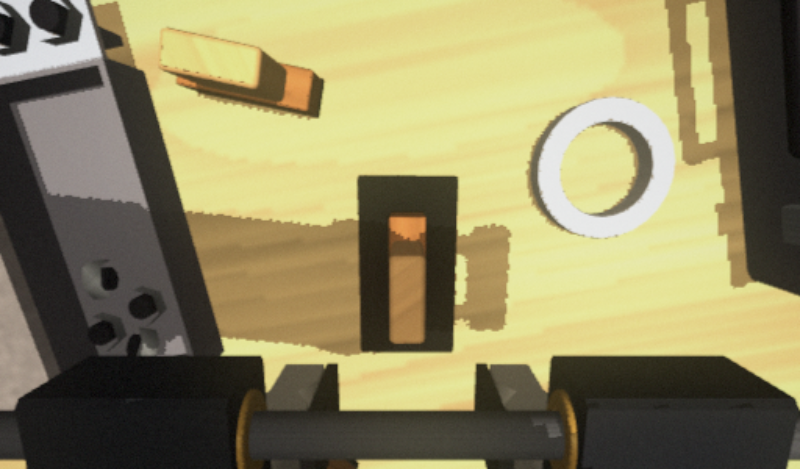

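```bash
python3 -c "
from plant import ctrl
print(ctrl.close_job())"
```

```text
the job is handed in; nothing more can be done
None
```

I swept the four nuts into the nuts bin and the four keys into the keys bin, stood the scraper upright and square on its mat, and handed the job in at about 15 s; the fourth key was only partly visible in the last picture of its bin.

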